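Lock the bayonet cap on the lacquer canister

TASK

Close the lacquer canister with its bayonet cap: set the cap in the mouth so that its lugs find the slots, push it down against the spring, turn it clockwise to the stop and let it rise into its catch, so that it stays locked when you let go. Feel your way and never force it, and leave the tea caddy, the bottle and the palette knife where they are.

Things in the scene. Friction and masses are not known exactly. Their poses are not given: they have to be found in the camera images.
- cap: Loose bayonet cap, 0.15 to 0.22 kg, standing upright on its nose; origin at the centre of its underside, z up. From the bottom: grey round spigot 44 mm across, 26 mm tall, foot chamfered; dark grey round flange 72 mm across at 26 to 34 mm; dark grey bar grip on top. Unchanged by a half turn.
- cap_grip (a point): Middle of the cap's bar grip, 47 mm above its origin. The bar is 56 mm long along the cap's x axis, 14 mm wide, and spans 34 to 60 mm above the cap's origin.
- cap_lugs (a point): Centre of the cap's two lugs, on the axis 10.5 mm above its origin. They stick out of the spigot on either side, along the cap's x axis, right under the ends of the bar: 58 mm over both tips, 8 mm wide, 5 mm high (8 to 13 mm above the origin).
- canister: Steel lacquer canister 80 mm across, 100 mm tall, bolted to the bench by a foot strip 130 mm long along its y axis; origin at the centre of its underside. A small side handle stands out to 60 mm on its +y side, 26 to 74 mm above the bench. Inside the mouth is a sprung rubber plate (0.8 N per mm). Over 50 N between cap and canister damages it: twist with under 0.5 N m.
- mouth (a point): Centre of the mouth at the top of the aluminium neck ring, 100 mm above the bench; axes as the canister's. The ring is 80 mm across, 8 mm thick, bore 48 mm; two facing slots widen the bore, 11 mm wide, 62 mm across both. The ring, tight but fitted by eye: its slot line is turned 0.25 to 1.35 rad anticlockwise from the x axis, how far is not given; look, or feel with the lugs.
- under_ring (a point): On the axis at the ring's underside, 8 mm below the mouth. Below the ring, clockwise (seen from above) of each slot: first a 3 mm deep catch, then a pocket whose roof is this underside, ending at a stop 0.72 rad from the slot's middle; anticlockwise is blocked. Cap origin to mouth: lugs on the ring -8 mm, plate met -13.5, lugs pass the catch below -24, flange on ring -26 (10 N), locked -21.
- caddy: Dark brown lacquered tea caddy, 67 mm across, 68 mm tall, standing; origin at the centre of its underside. A bystander.
- bottle: White plastic bottle, 52 mm across, 95 mm tall, standing; origin at the centre of its underside. A bystander.
- knife: Palette knife lying flat, wooden handle 130 x 18 x 10 mm, steel blade 26 mm wide at its +x end, 195 mm long in all; origin under the middle of the handle. A bystander.

How it is judged:
By the outcome, as a careful person would: the job done as asked, in the order asked, and still so for the second after the job is handed in, with the robot touching nothing.
It also fails if it takes over 72 s, if anything falls off the work surface, if the arm or the gripper's body presses on something with over 40 N, if the wrist force passes 120 N, or if a joint passes its speed limit or range.

ROBOT

A 6-joint arm with a two-finger parallel gripper is mounted at the origin on the work surface. World frame = base frame: x ahead of the robot, y to its left, z up, the work surface at z = 0. Lengths are in mm, angles in rad, forces in N, time in s.
With the tool pointing down it reaches from about 350 to 875 mm from the base axis. Payload 4.2 kg.
Tool frame: the origin (TCP) lies between the finger pads; the fingertips stand 8 mm ahead of it and the grasp point (between the pads) lies 11 mm behind it; z points along the fingers, y is the line along which they close (so a half turn about z gives the same grasp; the last joint's range is limited). The gripper opens to 85 mm and grips with 20 to 120 N. Pads are 22 mm wide; open, the fingers measure 114 mm over their backs; the gripper's body (76 mm by 85 mm) begins 54 mm behind the grasp point. The pads swing forward as they close: fully open they stand 13 mm farther back than shut.
Start: joints at [-0.926, 0.385, 0.008, 0, -1.194, -0.259], TCP at [235.201, -579.033, 239.312] pointing down, gripper open.
Joint ranges: [-3.14, 3.14], [-1.21, 2.06], [-1.07, 1.41], [-3.16, 2.05], [-2.99, -0.16], [-3.1, 3.1]. Speed limits (rad/s): [2.79, 2.79, 3.14, 3.14, 3.14, 3.14].

INTERFACE

Orientations are given as a unit quaternion [x, y, z, w].
In Python, from bench import read_state, get_image, camera_params, job_done gives the robot as it stands.
- The arm moves only by the tool drive_tool, never from a script. Its argument "moves" is a list that holds one entry, the list of rows, each a list of 7 numbers: the shift along the tool's x, y, z in m, then the turn, a rotation vector about the tool's x, y, z in rad, then the closure in counts, from 0 (fully open) to 255 (shut). A call has 1 to 8 rows; each row shifts and turns the commanded pose from where the row before left it, along the tool's axes as they then stand; what a row does not reach is not made up. A row lasts 1/12 s, in which the tool goes at most 41.7 mm and 7.16 degrees, less where a joint would pass 70% of its speed; a pose out of reach is approached as far as the arm can. A call is refused whole if a number of a shift passes 0.0417 or a number of a turn 0.125, either way. A call with a gripper value outside its range is refused whole. The fingers move at their own pace and stop on an object; the grip force is fixed at half the most. Time passes only in rows, so rows that do not move let the fingers close. It gives the time, the measured TCP pose, the force and the opening at its end, in the units of the state.
- read_state(): the state, without advancing time (a new reading comes with each control period).
- get_image(name): name is "side" or "top" or "wrist"; returns the picture (400x640x3 uint8, blue, green, red); there is no depth.
- camera_params(name): a dict with "mtx" (3x3 intrinsics, pixels), "extrinsics" (4x4, takes a point from camera to world coordinates). Camera axes: x right, y up, looking along -z (the intrinsics and any distortion apply to the point x, -y, -z); pixel columns grow to the right and rows downward; lengths in mm; the calibration is good to about 2 mm. A picture is of the moment at which its call begins: read the wrist's pose just before it. camera_params takes no time and is no camera call; for the wrist camera it gives the pose at the moment of the call.
- job_done(): hands the job in, once; it reports no verdict.
The state is a dict: "clock": time; "joints": joint angles; "joint_vel": joint speeds; "joint_efforts": joint torques, N m; "position": TCP position; "ee_rot": TCP orientation; "contact_force": force on the tool from outside, world axes, zero at the start; "wrist_torque": the same for the moment, N m; "gripper_width": finger opening in mm.
Only numpy, scipy, OpenCV 4.12 (cv2) and the standard library are available. Lean on these libraries where they do the work, as an engineer would, in place of code of your own. Each camera call takes 0.05 s, during which the arm holds its last target. There are 200 camera calls.

## Working session

There is one attempt and no reset: what is moved stays moved. The work goes in short steps, Python scripts to look and compute and a tool call to move; the robot and the scene stay as the last step left them, time stands still between calls to the robot, and variables do not carry over. Pictures are saved under pics/ and viewed, on a budget of 10 in all, crops included, one or two more only if the job needs it, and the job is handed in when it is done.

Besides the shell and the picture viewer there is one more tool, called after ">>>" in YAML: its name, and indented under it one key for each argument. drive_tool: Moves the arm, as the interface text tells. Its arguments: {"type":"object","properties":{"moves":{"type":"array"}},"required":["moves"]}

```bash
mkdir -p pics; ls; python3 - <<'E'
from bench import *
import cv2,numpy as np
s=read_state();print(s)
a=get_image("side");b=get_image("top")
cv2.imwrite("pics/s1.png",a);cv2.imwrite("pics/t1.png",b)
for n in("side","top","wrist"):
    p=camera_params(n);print(n,np.round(p["mtx"],1).tolist(),np.round(p["extrinsics"],3).tolist(),[k for k in p])
E
```

```text
pics
{'clock': 0.0, 'joints': array([-9.26378850e-01,  3.85542728e-01,  6.61790189e-03, -5.01881706e-04,
       -1.19396392e+00, -2.58628425e-01]), 'joint_vel': array([-0.00094861, -0.00082634,  0.00014932, -0.00215866,  0.00233606,
       -0.00043747]), 'joint_efforts': array([-9.01140593e-04, -3.92291451e+01,  1.88399041e+01,  4.18629661e+00,
       -4.60869516e-03,  2.26988595e-05]), 'position': array([ 235.00663727, -578.5280594 ,  238.22636392]), 'ee_rot': array([-1.91609559e-01,  9.81470646e-01,  1.04313377e-03, -2.46637485e-04]), 'contact_force': array([-0.05584416, -0.06429392, -0.41135576]), 'wrist_torque': array([-0.0569844 , -0.02798549,  0.02442418]), 'gripper_width': 85.02680294119564}
side [[517.6, 0.0, 327.1], [0.0, 517.6, 199.4], [0.0, 0.0, 1.0]] [[-0.983, 0.082, -0.163, 401.422], [-0.182, -0.534, 0.826, 968.335], [-0.02, 0.841, 0.54, 709.164], [0.0, 0.0, 0.0, 1.0]] ['mtx', 'extrinsics']
top [[427.3, 0.0, 324.1], [0.0, 427.3, 199.6], [0.0, 0.0, 1.0]] [[0.008, 0.991, -0.137, 478.339], [-1.0, 0.009, 0.012, 0.938], [0.013, 0.136, 0.991, 1057.931], [0.0, 0.0, 0.0, 1.0]] ['mtx', 'extrinsics']
wrist [[304.7, 0.0, 319.0], [0.0, 304.7, 193.7], [0.0, 0.0, 1.0]] [[-0.375, -0.895, -0.243, 173.172], [0.927, -0.362, -0.1, -603.035], [0.001, -0.262, 0.965, 373.666], [0.0, 0.0, 0.0, 1.0]] ['mtx', 'extrinsics']
```

View pics/t1.png

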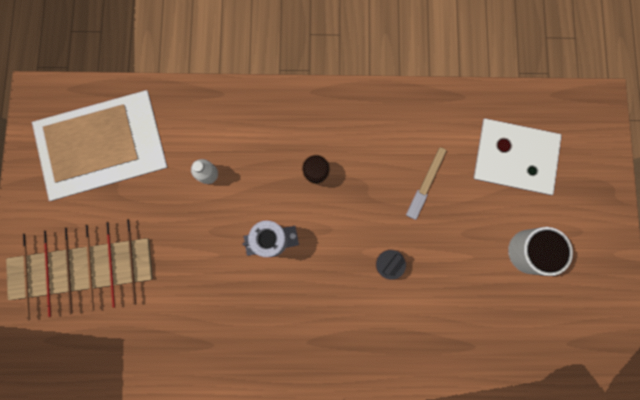

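View pics/s1.png

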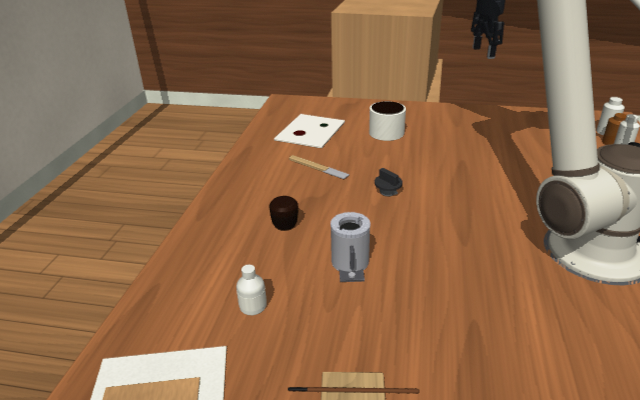

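Top view: the canister ring is at about (267,239), the cap at (391,264), the caddy at (316,169), the bottle at (204,171) and the knife around (428,185). Side view: the canister is at (350,240) with its handle towards +y, and the cap at (388,183). Next I zoom in on the canister and cap.

```bash
cat > h.py <<'E'
import numpy as np,cv2
from bench import *
def ray2plane(name,uv,z,p=None):
    p=p or camera_params(name);M=p["mtx"];E=p["extrinsics"]
    d=np.linalg.inv(M)@np.array([uv[0],uv[1],1.]);d=E[:3,:3]@np.array([d[0],-d[1],-d[2]])
    o=E[:3,3];return o+d*(z-o[2])/d[2]
def proj(name,P,p=None):
    p=p or camera_params(name);M=p["mtx"];E=p["extrinsics"]
    c=E[:3,:3].T@(np.array(P,float)-E[:3,3]);u=M@np.array([c[0],-c[1],-c[2]]);return u[:2]/u[2]
E
python3 - <<'E'
from h import *
t=cv2.imread("pics/t1.png")
z=lambda x,y,w=30:cv2.resize(t[y-w:y+w,x-w:x+w],(400,400),interpolation=cv2.INTER_CUBIC)
cv2.imwrite("pics/z1.png",np.hstack([z(267,239),z(391,264)]))
for n,uv,h in[("can",(267,239),100),("cap",(391,264),34),("cad",(316,169),68),("bot",(204,171),80),("kn1",(443,150),10),("kn2",(411,217),5)]:
    P=ray2plane("top",uv,h);print(n,P.round(1),np.hypot(*P[:2]).round(),proj("side",P).round(1))
E
```

```text
can [520.4 116.3 100. ] 533.0 [351.6 222.7]
cap [ 466.6 -171.3   34. ] 497.0 [388.5 181.2]
cad [687.5   8.8  68. ] 688.0 [285.9 200.8]
bot [677.6 268.8  80. ] 729.0 [256.1 270.9]
kn1 [ 752.  -310.9   10. ] 814.0 [292.8 156.4]
kn2 [ 581.9 -227.5    5. ] 625.0 [346.9 176.7]
```

View pics/z1.png

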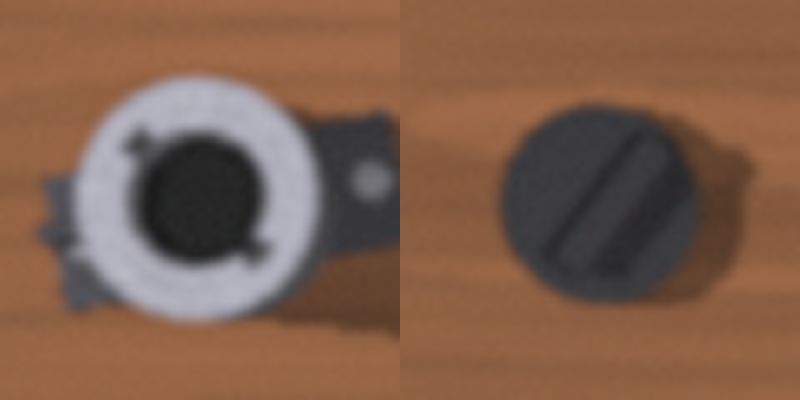

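The zoom shows the slots at about (138,144) and (258,250) with the ring centre at (198,197), so the slot line is about 0.85 rad from world x. The bar runs from (560,262) to (655,145), about -0.68 rad. I'll move above the cap, then turn.

>>> drive_tool:
  moves:
    - [[-0.0306, 0.0242, 0, 0, 0, 0, 0], [-0.0306, 0.0242, 0, 0, 0, 0, 0], [-0.0306, 0.0242, 0, 0, 0, 0, 0], [-0.0306, 0.0242, 0, 0, 0, 0, 0], [-0.0306, 0.0242, 0, 0, 0, 0, 0], [-0.0306, 0.0242, 0, 0, 0, 0, 0], [-0.0306, 0.0242, 0, 0, 0, 0, 0], [-0.0306, 0.0242, 0, 0, 0, 0, 0]]

```text
clock: 0.77
position: [389.4, -305.7, 239.1]
ee_rot: [-0.192, 0.981, 0.0, -0.0]
contact_force: [0.3, -0.5, 0.2]
gripper_width: 85.6
```

>>> drive_tool:
  moves:
    - [[-0.0306, 0.0242, 0, 0, 0, 0, 0], [-0.0306, 0.0242, 0, 0, 0, 0, 0], [-0.0306, 0.0242, 0, 0, 0, 0, 0], [-0.0306, 0.0242, 0, 0, 0, 0, 0], [0, 0, 0, 0, 0, 0.12, 0], [0, 0, 0, 0, 0, 0.12, 0], [0, 0, 0, 0, 0, 0.12, 0], [0, 0, 0, 0, 0, 0.12, 0]]

```text
clock: 1.43
position: [466.0, -171.2, 238.8]
ee_rot: [0.05, 0.999, 0.0, -0.001]
contact_force: [-0.3, -0.8, -0.1]
gripper_width: 85.4
```

>>> drive_tool:
  moves:
    - [[0, 0, 0, 0, 0, 0.12, 0], [0, 0, 0, 0, 0, 0.12, 0], [0, 0, 0, 0, 0, 0.12, 0], [0, 0, 0, 0, 0, 0.12, 0], [0, 0, 0, 0, 0, 0.11, 0], [0, 0, 0.02, 0, 0, 0, 0], [0, 0, 0.02, 0, 0, 0, 0], [0, 0, 0, 0, 0, 0, 0]]

```text
clock: 2.1
position: [463.3, -171.2, 195.5]
ee_rot: [0.336, 0.942, -0.0, -0.004]
contact_force: [-0.5, 1.1, -0.8]
gripper_width: 85.4
```

```bash
cat >> h.py <<'E'
from scipy.spatial.transform import Rotation as R
def st():
    s=read_state();r=R.from_quat(s["ee_rot"]).as_matrix()
    print("t",round(s["clock"],2),"p",s["position"].round(1),"yaw x",round(float(np.arctan2(r[1,0],r[0,0])),4),"zax",r[:,2].round(4),"F",s["contact_force"].round(1),"T",s["wrist_torque"].round(2),"w",round(s["gripper_width"],1),"q",s["joints"].round(2));return s,r
E
python3 - <<'E'
from h import *
st();p=camera_params("wrist");np.save("w1.npy",p["extrinsics"]);a=get_image("wrist");cv2.imwrite("pics/w1.png",a)
print(proj("wrist",ray2plane("top",(391,264),34),p))
E
```

```text
t 2.1 p [ 463.3 -171.2  195.5] yaw x 2.4563 zax [-0.0083  0.0019 -1.    ] F [-0.5  1.1 -0.8] T [0.04 0.07 0.01] w 85.4 q [-0.03  0.21 -0.37 -0.   -1.01 -2.23]
[321.49379898 184.2406068 ]
```

View pics/w1.png

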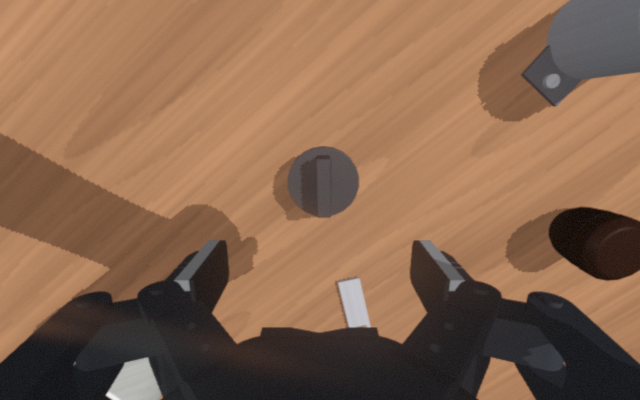

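Wrist view: the flange circle is at (323,182) with the bar almost vertical, from (324,157) to (323,216). The yaw is right. I'll refine the numbers.

```bash
python3 - <<'E'
from h import *
a=cv2.imread("pics/w1.png");p=camera_params("wrist");p["extrinsics"]=np.load("w1.npy")
b,g,r=[a[...,i].astype(int) for i in range(3)]
m=((abs(r-b)<14)&(r<120)).astype(np.uint8);m[:130]=0;m[235:]=0;m[:,:270]=0;m[:,380:]=0
n,l,s_,c=cv2.connectedComponentsWithStats(m);k=1+s_[1:,4].argmax();print(s_[k],c[k])
ct=cv2.findContours((l==k).astype(np.uint8),0,1)[0];e=cv2.fitEllipse(max(ct,key=len));print(e)
C=ray2plane("wrist",e[0],34,p);print("cap c",C)
print([np.linalg.norm(ray2plane("wrist",(e[0][0]+d*e[1][0]/2,e[0][1]),34,p)-C).round(1) for d in(-1,1)])
# bar top ends, edges
for row in (162,175,190,205,213): print(row,a[row,306:342,1])
P=ray2plane("wrist",(324,156),60,p);Q=ray2plane("wrist",(323.5,187),60,p);
s,R_=st();print("in tool",R_.T@(C-s["position"]))
E
```

```text
[ 289  148   69   68 2939] [326.15005104 179.10683906]
((324.8609313964844, 179.17340087890625), (61.78055953979492, 68.62975311279297), 122.86862182617188)
cap c [ 464.6708285  -165.41361983   34.        ]
[np.float64(30.8), np.float64(30.8)]
162 [62 59 63 63 62 62 64 62 63 58 65 75 82 81 85 82 80 82 80 81 81 83 83 78
 74 76 80 85 82 85 82 83 82 84 83 83]
175 [59 61 60 59 60 61 61 59 59 61 63 74 81 80 81 80 80 81 82 77 81 80 81 77
 72 77 78 80 79 81 79 80 80 79 80 82]
190 [60 57 58 58 59 59 59 58 61 59 60 69 79 77 78 80 78 81 77 78 80 81 81 78
 73 76 77 78 77 79 79 77 80 79 78 78]
205 [65 62 64 64 61 63 61 60 59 63 61 70 79 80 78 80 77 80 80 77 81 78 79 76
 75 78 80 79 78 79 78 79 80 77 81 79]
213 [ 91  88  85  75  72  67  66  68  66  64  65  68  76  80  81  81  82  78
  81  79  81  81  78  82  80  78  81  79  81  85  90  99 111 122 129 132]
t 2.15 p [ 464.5 -171.7  197.4] yaw x 2.4571 zax [-5.4e-03  6.0e-04 -1.0e+00] F [-0.2  0.6  0.2] T [-0.01 -0.03 -0.03] w 85.2 q [-0.03  0.2  -0.36 -0.   -1.01 -2.23]
in tool [  3.09504369   5.41711012 163.44692425]
```

```bash
python3 - <<'E'
from h import *
a=cv2.imread("pics/w1.png");p=camera_params("wrist");p["extrinsics"]=np.load("w1.npy")
for c in (182,): print(a[c,282:296,2],a[c,352:364,2])
print(a[140:154,323,2],a[210:224,323,2],a[150:164,323,1])
pos=np.array([463.3,-171.2,195.5]);s,R_=st()
for uv,z in(((323.5,182),34),((323.5,182),60),((323.5,156),60),((323.5,216),60)):
    C=ray2plane("wrist",uv,z,p);print(uv,z,C.round(1),"tool",(R_.T@(C-s["position"])).round(1))
E
```

```text
[135 133 130 129 128 114  96  88  90  89  87  87  88  87] [ 87  91  89  89  90  93 126 169 190 191 191 190]
[177 181 183 186 186 178 123  93  91  92  92  92  93  92] [ 92  91  92  92  94  93  97 132 173 184 183 180 174 172] [86 83 86 83 81 68 55 54 61 73 80 83 82 83]
t 2.15 p [ 464.5 -171.7  197.4] yaw x 2.4571 zax [-5.4e-03  6.0e-04 -1.0e+00] F [-0.2  0.6  0.2] T [-0.01 -0.03 -0.03] w 85.2 q [-0.03  0.2  -0.36 -0.   -1.01 -2.23]
(323.5, 182) 34 [ 466.1 -168.3   34. ] tool [  0.2   4.1 163.4]
(323.5, 182) 60 [ 461.4 -164.8   60. ] tool [  6.1   3.7 137.5]
(323.5, 156) 60 [ 442.9 -149.9   60. ] tool [ 29.9   3.7 137.6]
(323.5, 216) 60 [ 486.7 -185.4   60. ] tool [-26.5   3.8 137.3]
```

>>> drive_tool:
  moves:
    - [[0.001, 0.004, 0.025, 0, 0, 0, 0], [0, 0, 0.035, 0, 0, 0, 0], [0, 0, 0.035, 0, 0, 0, 0], [0, 0, 0.025, 0, 0, 0, 0], [0, 0, 0.015, 0, 0, 0, 0], [0, 0, 0, 0, 0, 0, 80], [0, 0, 0, 0, 0, 0, 120], [0, 0, 0, 0, 0, 0, 120]]

```text
clock: 2.82
position: [469.5, -168.2, 66.0]
ee_rot: [0.335, 0.942, 0.0, 0.002]
contact_force: [0.6, -0.0, -0.4]
gripper_width: 51.7
```

```bash
python3 - <<'E'
from h import *
st();p=camera_params("wrist");np.save("w2.npy",p["extrinsics"]);a=get_image("wrist");cv2.imwrite("pics/w2.png",a);st()
E
```

```text
t 2.82 p [ 469.5 -168.2   66. ] yaw x 2.4581 zax [ 3.3e-03 -6.0e-04 -1.0e+00] F [ 0.6 -0.  -0.4] T [ 0.01 -0.06 -0.01] w 51.7 q [-0.02  0.38 -0.52  0.   -0.67 -2.24]
t 2.87 p [ 469.5 -168.2   66.2] yaw x 2.4579 zax [ 3.8e-03 -5.0e-04 -1.0e+00] F [ 0.1  0.3 -0.5] T [ 0.01  0.02 -0.03] w 45.9 q [-0.02  0.38 -0.52  0.   -0.67 -2.24]
```

View pics/w2.png

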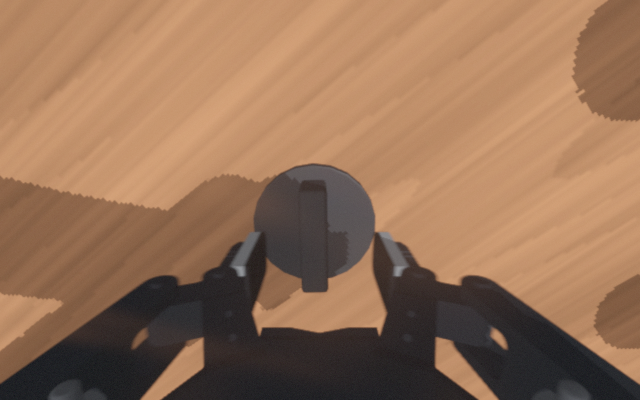

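```bash
python3 - <<'E'
from h import *
a=cv2.imread("pics/w2.png");p=camera_params("wrist");p["extrinsics"]=np.load("w2.npy")
s,R_=st()
for row in(200,240,280): print(a[row,294:334,1])
print(a[160:200,314,1], a[284:300,314,1])
for uv,z in(((314.5,221),34),((314,181),60),((314,292),60)):
    C=ray2plane("wrist",uv,z,p);print(uv,z,C.round(1),"tool",(R_.T@(C-s["position"])).round(1))
E
```

```text
t 2.87 p [ 469.5 -168.2   66.2] yaw x 2.4579 zax [ 3.8e-03 -5.0e-04 -1.0e+00] F [ 0.1  0.3 -0.5] T [ 0.01  0.02 -0.03] w 45.9 q [-0.02  0.38 -0.52  0.   -0.67 -2.24]
[65 63 64 64 61 61 64 64 64 64 66 66 65 63 66 64 65 65 65 64 63 64 62 62
 59 62 64 64 64 62 57 53 58 75 83 86 86 84 86 85]
[59 64 60 61 57 59 55 59 62 62 62 63 62 64 63 63 60 61 63 62 59 61 62 61
 61 64 64 64 62 61 61 55 58 60 65 62 62 62 66 62]
[105 105 105 106 105 104 103  86  62  60  60  61  61  59  62  57  60  60
  61  62  59  59  62  60  58  57  60  60  58  60  58  59  55  77 116 138
 140 140 137 139]
[151 151 148 104  71  76  90  91  91  90  90  89  88  89  87  90  90  89
  87  83  64  59  59  55  52  52  50  52  52  50  50  55  58  59  64  63
  63  64  59  62] [ 61  62  60  60  60  61  60  66 101 131 136 138 135 136 135 134]
(314.5, 221) 34 [ 464.1 -167.    34. ] tool [ 5.1 -2.5 32.1]
(314, 181) 60 [ 441.  -147.9   60. ] tool [34.9 -2.2  6. ]
(314, 292) 60 [ 487.3 -186.    60. ] tool [-25.1  -2.5   6.2]
```

Wrist view: the bar centre is at column 314, against 319 for the middle of the fingers, and it spans rows 190-292. So I shift by x +3 and y -2.3 mm, go down 21 mm and close.

>>> drive_tool:
  moves:
    - [[0.003, -0.0023, 0.005, 0, 0, 0, 110], [0, 0, 0.008, 0, 0, 0, 110], [0, 0, 0.008, 0, 0, 0, 110], [0, 0, 0, 0, 0, 0, 110], [0, 0, 0, 0, 0, 0, 130]]

```text
clock: 3.28
position: [463.6, -168.0, 42.6]
ee_rot: [0.335, 0.942, -0.0, -0.001]
contact_force: [0.1, 0.4, 0.3]
gripper_width: 42.5
```

>>> drive_tool:
  moves:
    - [[0, 0, 0, 0, 0, 0, 170], [0, 0, 0, 0, 0, 0, 255], [0, 0, 0, 0, 0, 0, 255], [0, 0, 0, 0, 0, 0, 255], [0, 0, 0, 0, 0, 0, 255], [0, 0, 0, 0, 0, 0, 255]]

```text
clock: 3.78
position: [464.5, -168.0, 43.6]
ee_rot: [0.335, 0.942, 0.0, 0.0]
contact_force: [-0.3, 0.6, 0.7]
gripper_width: 13.0
```

```bash
python3 - <<'E'
from h import *
st()
E
```

```text
t 3.78 p [ 464.5 -168.    43.6] yaw x 2.4575 zax [ 1.e-03 -1.e-04 -1.e+00] F [-0.3  0.6  0.7] T [ 0.   -0.04 -0.01] w 13.0 q [-0.02  0.41 -0.55  0.   -0.61 -2.24]
```

Gripped at 13.0 mm opening (the bar is 14 mm). Now I lift, carry to beside the mouth and turn.

>>> drive_tool:
  moves:
    - [[0, 0, -0.015, 0, 0, 0, 255], [0, 0, -0.04, 0, 0, 0, 255], [0, 0, -0.04, 0, 0, 0, 255], [0, 0, -0.04, 0, 0, 0, 255], [0.0133, 0.0335, 0, 0, 0, 0, 255], [0.0133, 0.0335, 0, 0, 0, 0, 255], [0.0133, 0.0335, 0, 0, 0, 0, 255], [0.0133, 0.0335, 0, 0, 0, 0, 255]]

```text
clock: 4.45
position: [507.0, -29.2, 178.2]
ee_rot: [0.336, 0.942, 0.0, -0.0]
contact_force: [0.3, -0.6, -1.6]
gripper_width: 12.8
```

>>> drive_tool:
  moves:
    - [[0.0133, 0.0335, 0, 0, 0, 0, 255], [0.0133, 0.0335, 0, 0, 0, 0, 255], [0.0133, 0.0335, 0, 0, 0, 0, 255], [0.0133, 0.0335, 0, 0, 0, 0, 255], [0.0133, 0.0335, 0, 0, 0, 0, 255], [0.0133, 0.0335, 0, 0, 0, 0, 255], [0, 0, 0, 0, 0, -0.118, 255], [0, 0, 0, 0, 0, -0.118, 255]]

```text
clock: 5.12
position: [572.4, 177.7, 176.8]
ee_rot: [0.218, 0.976, -0.001, -0.001]
contact_force: [-0.5, -0.4, -1.4]
gripper_width: 12.9
```

>>> drive_tool:
  moves:
    - [[0, 0, 0, 0, 0, -0.118, 255], [0, 0, 0, 0, 0, -0.118, 255], [0, 0, 0, 0, 0, -0.118, 255], [0, 0, 0, 0, 0, -0.118, 255], [0, 0, 0, 0, 0, -0.118, 255], [0, 0, 0, 0, 0, -0.118, 255], [0, 0, 0, 0, 0, -0.118, 255], [0, 0, 0, 0, 0, -0.118, 255]]

```text
clock: 5.78
position: [572.0, 175.4, 177.3]
ee_rot: [-0.248, 0.969, -0.0, -0.001]
contact_force: [0.2, 0.5, -1.3]
gripper_width: 12.6
```

>>> drive_tool:
  moves:
    - [[0, 0, 0, 0, 0, -0.118, 255], [0, 0, 0, 0, 0, -0.118, 255], [0, 0, 0, 0, 0, -0.114, 255], [0, 0, 0, 0, 0, 0, 255], [0, 0, 0, 0, 0, 0, 255], [0, 0, 0, 0, 0, 0, 255]]

```text
clock: 6.28
position: [572.4, 175.5, 177.8]
ee_rot: [-0.409, 0.912, 0.0, -0.001]
contact_force: [0.7, -0.2, -1.4]
gripper_width: 13.3
```

```bash
python3 - <<'E'
from h import *
st();p=camera_params("wrist");np.save("w3.npy",p["extrinsics"]);a=get_image("wrist");cv2.imwrite("pics/w3.png",a);st()
E
```

```text
t 6.28 p [572.4 175.5 177.8] yaw x -2.2984 zax [-1.e-03 -4.e-04 -1.e+00] F [ 0.7 -0.2 -1.4] T [-0.01  0.06  0.07] w 13.3 q [ 0.57  0.39 -0.15 -0.   -1.04 -1.3 ]
t 6.33 p [572.5 175.6 178. ] yaw x -2.2978 zax [-7.e-04 -3.e-04 -1.e+00] F [-0.5  0.2 -2. ] T [0.02 0.01 0.03] w 12.7 q [ 0.57  0.39 -0.15 -0.   -1.04 -1.29]
```

View pics/w3.png

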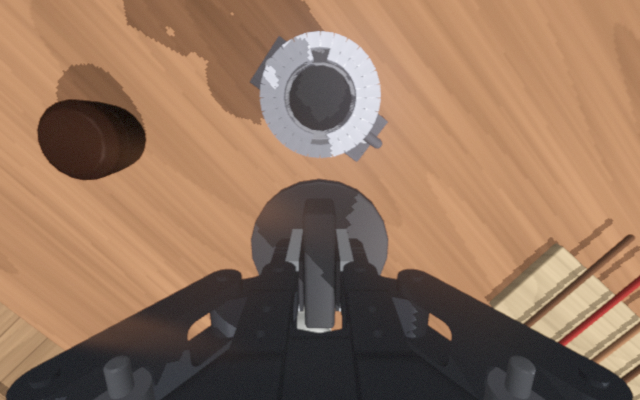

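The ring is at about (320,94), with slots at about (320,53) and (319,141), nearly parallel to the bar, whose centre is at column 320. I'll zoom once to read the exact numbers.

```bash
python3 - <<'E'
from h import *
a=cv2.imread("pics/w3.png")
A=cv2.resize(a[25:165,250:390],(560,560),interpolation=cv2.INTER_CUBIC)
A=cv2.convertScaleAbs(A,alpha=1.3,beta=10)
for k in range(0,140,20):
    cv2.putText(A,str(250+k),(k*4,10),0,.35,(0,0,255));cv2.putText(A,str(25+k),(0,k*4+5),0,.35,(0,0,255));cv2.line(A,(k*4,12),(k*4,18),(0,0,255));
cv2.imwrite("pics/z3.png",A)
g=cv2.cvtColor(a,6)
m=(g>125).astype(np.uint8)
b=a.astype(int);m=((abs(b[...,2]-b[...,0])<40)&(b[...,2]>110)).astype(np.uint8);m[170:]=0;m[:20]=0
n,l,s_,c=cv2.connectedComponentsWithStats(m);k=1+s_[1:,4].argmax();print(s_[k],c[k])
E
```

```text
[ 259   30  129  132 9362] [322.70262764  96.10211493]
```

View pics/z3.png

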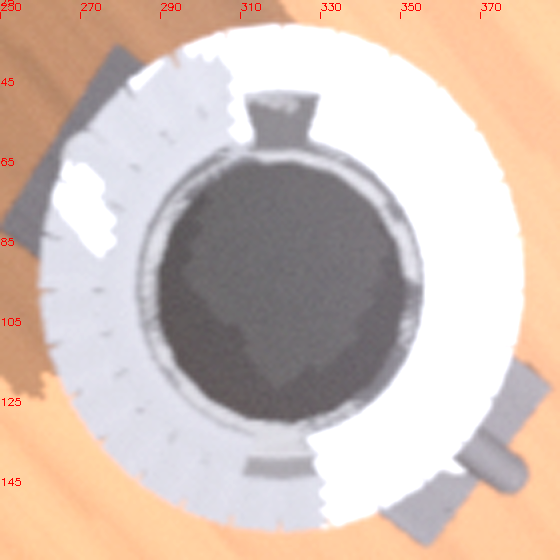

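```bash
python3 - <<'E'
from h import *
a=cv2.imread("pics/w3.png");p=camera_params("wrist");p["extrinsics"]=np.load("w3.npy")
s,R_=st();pos=s["position"]
print(a[174:214,320,1]);print(a[320:334,318,1]); print(a[235,245:258,1],a[235,382:395,1])
z0=pos[2]-43.6
for n,uv,z in(("slot+",(320.6,48.75),100),("slot-",(320,144),100),("boreL",(284.5,95),100),("boreR",(355.75,95),100),("ringL",(259.5,95),100),("ringR",(381.25,95),100),
  ("fl+low",(320,180),z0+26),("flL",(251,240),z0+34),("flR",(388,240),z0+34),("bar+top",(320,207),z0+60),("bar+bot",(320,198),z0+34),("bar-top",(319,328),z0+60)):
    C=ray2plane("wrist",uv,z,p);print(n,C.round(1),"tool",(R_.T@(C-pos)).round(1))
E
```

```text
t 6.33 p [572.5 175.6 178. ] yaw x -2.2978 zax [-7.e-04 -3.e-04 -1.e+00] F [-0.5  0.2 -2. ] T [0.02 0.01 0.03] w 12.7 q [ 0.57  0.39 -0.15 -0.   -1.04 -1.29]
[149 150 152 151 128  85  63  64  75  77  71  68  68  70  69  71  66  67
  65  69  65  67  68  66  63  56  60  59  59  57  59  60  56  59  57  58
  55  58  58  57]
[ 89  89  89  88  90  92  87  98 163 197 209 206 151  72]
[150 148 150 147 148 146 126  95  85  86  88  88  89] [110 110 111 104 101 114 141 149 150 146 145 145 146]
slot+ [501.4  98.6 100. ] tool [104.7   1.9  78. ]
slot- [542.1 143.7 100. ] tool [44.1  1.5 78. ]
boreL [538.2 103.7 100. ] tool [ 76.5 -22.2  78. ]
boreR [502.8 135.3 100. ] tool [76.4 25.3 78. ]
ringL [550.6  92.6 100. ] tool [ 76.5 -38.8  78. ]
ringR [490.1 146.7 100. ] tool [76.4 42.3 78. ]
fl+low [550.3 152.6 160.4] tool [32.   1.3 17.6]
flL [596.6 151.2 168.4] tool [  2.3 -34.2   9.6]
flR [544.  198.1 168.4] tool [ 2.2 36.2  9.6]
bar+top [552.8 155.3 194.4] tool [ 28.3   1.2 -16.4]
bar+bot [555.2 158.1 168.4] tool [24.7  1.3  9.6]
bar-top [591.9 198.5 194.4] tool [-29.9   0.7 -16.4]
```

```bash
python3 - <<'E'
from h import *
a=cv2.imread("pics/w3.png");p=camera_params("wrist");p["extrinsics"]=np.load("w3.npy")
s,R_=st();pos=s["position"];z0=pos[2]-43.6
g=a[...,1].astype(int)
pts=[]
for r in range(184,274,4):
    L=next(c for c in range(230,320) if g[r,c]<110 and (g[r,c:c+6]<112).all()); Rr=next(c for c in range(410,330,-1) if (g[r,c-6:c+1]<118).all());print(r,L,Rr,end=" | ")
    for c in (L-.5,Rr+.5): pts.append((R_.T@(ray2plane("wrist",(c,r),z0+34,p)-pos))[:2])
pts=np.array(pts)
from scipy.optimize import least_squares
f=least_squares(lambda q:np.hypot(*(pts-q[:2]).T)-q[2],[0,0,36],loss="soft_l1");print("\n",f.x,(np.hypot(*(pts-f.x[:2]).T)-f.x[2]).round(1))
E
```

```text
t 6.33 p [572.5 175.6 178. ] yaw x -2.2978 zax [-7.e-04 -3.e-04 -1.e+00] F [-0.5  0.2 -2. ] T [0.02 0.01 0.03] w 12.7 q [ 0.57  0.39 -0.15 -0.   -1.04 -1.29]
184 293 346 | 188 284 355 | 192 278 361 | 196 273 365 | 200 269 370 | 204 266 373 | 208 263 376 | 212 261 378 | 216 258 381 | 220 256 383 | 224 255 384 | 228 254 385 | 232 253 386 | 236 252 387 | 240 251 387 | 244 251 387 | 248 251 387 | 252 252 387 | 256 252 386 | 260 253 385 | 264 255 384 | 268 256 382 | 272 230 410 | 
 [-1.60681702  0.91485186 35.535596  ] [ 0.3  0.4  0.4  0.5  0.3  0.4  0.2  0.   0.1  0.2 -0.2 -0.  -0.2 -0.1
 -0.5 -0.3 -0.2 -0.  -0.1  0.  -0.4 -0.2 -0.5 -0.3 -0.5 -0.3 -0.3 -0.1
  0.  -0.3 -0.  -0.3  0.1 -0.2 -0.2  0.   0.2 -0.1  0.2 -0.1 -0.1  0.1
  0.2 -0.1 14.2 14.9]
```

>>> drive_tool:
  moves:
    - [[0.0255, 0.0007, 0, 0, 0, 0, 255], [0.0255, 0, 0, 0, 0, 0, 255], [0.0254, 0, 0, 0, 0, 0, 255], [0, 0, 0.012, 0, 0, 0, 255], [0, 0, 0.012, 0, 0, 0, 255], [0, 0, 0, 0, 0, 0, 255], [0, 0, 0, 0, 0, 0, 255], [0, 0, 0, 0, 0, 0, 255]]

```text
clock: 7.0
position: [522.2, 119.3, 154.9]
ee_rot: [-0.41, 0.912, -0.0, 0.0]
contact_force: [-0.3, 0.4, -1.2]
gripper_width: 13.0
```

```bash
python3 - <<'E'
from h import *
s,R_=st();a=get_image("side");b=get_image("top");w=get_image("wrist");s,R_=st()
cv2.imwrite("pics/w4.png",w)
z=lambda t,x,y,w=40:cv2.resize(t[y-w:y+w,x-w:x+w],(400,400),interpolation=cv2.INTER_CUBIC)
A=np.hstack([z(a,352,210),cv2.resize(w[100:340,200:440],(400,400))]);cv2.imwrite("pics/s4.png",A)
E
```

```text
t 7.0 p [522.2 119.3 154.9] yaw x -2.296 zax [ 9.e-04  1.e-04 -1.e+00] F [-0.3  0.4 -1.2] T [ 0.01 -0.01  0.02] w 13.0 q [ 0.53  0.31 -0.33  0.   -0.92 -1.25]
t 7.15 p [522.1 119.4 154.9] yaw x -2.2958 zax [ 1.2e-03  5.0e-04 -1.0e+00] F [-0.3  0.1 -1. ] T [ 0.01 -0.02 -0.03] w 13.1 q [ 0.53  0.31 -0.33  0.   -0.92 -1.25]
```

View pics/s4.png

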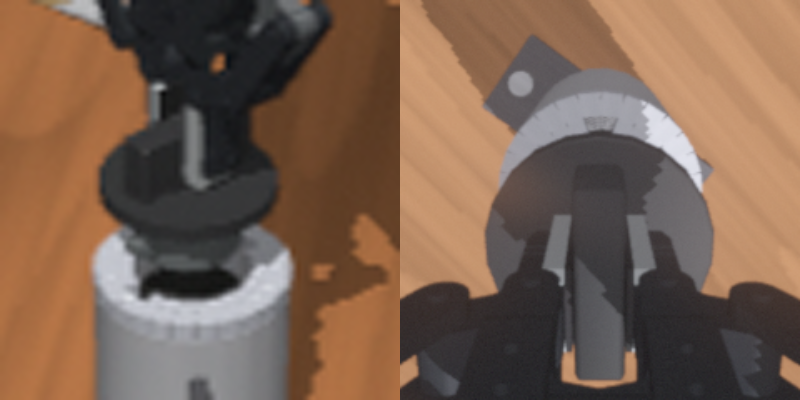

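Picture 8: the cap hangs centred over the mouth. The far slot is at about (602,118) in the right half, against the bar at 599. I'll put a number on the remaining offset.

```bash
python3 - <<'E'
from h import *
a=cv2.imread("pics/w4.png");p=camera_params("wrist");s,R_=st();pos=s["position"];z0=pos[2]-43.6
T=lambda uv,z:(R_.T@(ray2plane("wrist",uv,z,p)-pos)).round(1)
for r in (170,171,172,174,176,178): print(r,a[r,304:340,1])
print("slot col 312..330, row 166",a[160:184,321,1])
g=a[...,1].astype(int);m=[]
for r in (200,206,212): print(r,a[r,256-8:256+14,1][::2],a[r,384-10:384+10,1][::2])
print(T((320,171),100),T((321.5,171),100),T((319.7,180),z0+26),T((319.7,240),z0+34))
E
```

```text
t 7.15 p [522.1 119.4 154.9] yaw x -2.2958 zax [ 1.2e-03  5.0e-04 -1.0e+00] F [-0.3  0.1 -1. ] T [ 0.01 -0.02 -0.03] w 13.1 q [ 0.53  0.31 -0.33  0.   -0.92 -1.25]
170 [161 159 159 160 161 154 146 149 146 135 131 137 141 146 142 137 140 143
 133 132 147 154 152 147 152 150 152 159 164 163 164 163 162 161 162 162]
171 [161 161 161 160 159 150 132 122 123 135 139 133 130 134 141 141 137 140
 142 144 142 141 147 149 146 136 137 154 161 163 163 163 163 162 160 161]
172 [161 162 161 160 160 155 140 125 132 128 131 133 135 141 144 142 141 142
 134 136 144 147 151 149 140 131 142 158 161 162 162 163 161 161 160 160]
174 [160 160 159 160 160 159 149 130 131 135 129 127 130 138 144 144 142 146
 142 145 155 154 145 135 125 138 158 162 160 160 161 160 160 160 159 156]
176 [159 159 160 159 160 161 159 147 138 143 146 141 131 137 147 141 134 140
 148 152 150 144 134 128 132 151 161 161 160 162 161 159 162 161 161 155]
178 [159 160 160 161 160 158 161 155 136 113 109 104  99  87  84  82  76  72
  78  88  89  94  91 108 141 160 161 162 162 160 161 162 161 161 159 160]
slot col 312..330, row 166 [162 163 164 162 163 162 163 163 162 153 143 140 142 138 146 139 140 111
  72  58  57  62  72  73]
200 [148 149 152 152 152 152 154 159 157 158 137] [223 223 220 153 132 132 116 135 142 143]
206 [140 144 145 146 149 150 155 152 110  78  79] [152 221 225 202 131 133 149 149 144 142]
212 [148 147 143 140 141 146 120  81  79  78  79] [106  98 158 207 155 149 147 150 149 151]
[29.3  1.4 54.9] [29.3  2.3 54.9] [31.8  1.1 17.6] [2.  1.1 9.6]
```

```bash
cat > fit.py <<'E'
from h import *
from scipy.optimize import least_squares
p3=camera_params("wrist");p4=camera_params("wrist");p3["extrinsics"]=np.load("w3.npy")
def hull(p,pos,R_,x,y,dz,r,zs):
    P=[]
    for z in zs:
        for t in np.linspace(0,2*np.pi,180):P.append(proj("wrist",pos+R_@np.array([x+r*np.cos(t),y+r*np.sin(t),dz-z]),p))
    return cv2.convexHull(np.array(P,np.float32))
def edges(im,rows,lo,hi,L0,R0):
    g=cv2.GaussianBlur(im[...,1],(3,3),0).astype(float);o=[]
    for r in rows:
        for c0,c1 in((L0[0],L0[1]),(R0[0],R0[1])):
            d=np.abs(np.diff(g[r,c0:c1]));k=d.argmax()
            if d[k]>12:o.append((c0+k+.5,r))
    return np.array(o,np.float32)
def fit(p,pos,R_,pts,r,zs,dz,x0):
    f=least_squares(lambda q:[cv2.pointPolygonTest(hull(p,pos,R_,q[0],q[1],dz,r,zs),(float(a),float(b)),True) for a,b in pts],x0,loss="soft_l1",diff_step=1e-3,x_scale=1);return f.x.round(2),f.cost.round(2),f.fun.round(1)
E
python3 - <<'E'
from fit import *
s,R4=st();pos4=s["position"]
y=-2.298;R3=np.array([[np.cos(y),-np.sin(y)*-1*-1,0],[0,0,0],[0,0,0]])
x3=np.array([np.cos(y),np.sin(y),0]);z3=np.array([0,0,-1.]);R3=np.stack([x3,np.cross(z3,x3),z3],1);pos3=np.array([572.5,175.6,178.])
w3=cv2.imread("pics/w3.png");w4=cv2.imread("pics/w4.png")
e3=edges(w3,range(190,268,4),0,0,(245,300),(345,395))
print("cap w3",*fit(p3,pos3,R3,e3,36,(26,34),43.6,[-2.,1.]))
print("cap w3 r",[fit(p3,pos3,R3,e3,36,(26,34),43.6+d,[-2.,1.])[:2] for d in(-3,3)])
er=edges(w3,range(50,142,4),0,0,(252,285),(362,392))
print("ring w3",*fit(p3,pos3,R3,er,40,(0,),78,[74.,1.]))
e4=edges(w4,range(215,262,3),0,0,(245,275),(375,400))
print("cap w4",*fit(p4,pos4,R4,e4,36,(26,34),43.6,[-2.,1.]))
E
```

```text
t 7.15 p [522.1 119.4 154.9] yaw x -2.2958 zax [ 1.2e-03  5.0e-04 -1.0e+00] F [-0.3  0.1 -1. ] T [ 0.01 -0.02 -0.03] w 13.1 q [ 0.53  0.31 -0.33  0.   -0.92 -1.25]
cap w3 [-2.94  0.84] 418.36 [-0.   0.2  0.7  0.3  0.3  0.6  0.1  0.3  0.1  0.4  0.6  0.   0.   0.3
  0.2 -0.3  0.1 -0.5  0.6  1.   0.9  0.3  0.8  0.2  0.5  0.8  0.8 40.
 38.9 38.3 37.4 37.8  1.3 35.6 43.3 33.  40.3 34.9 37.1  9.8]
cap w3 r [(array([-2.83,  0.84]), np.float64(449.07)), (array([-2.91,  0.78]), np.float64(392.61))]
ring w3 [75.12  1.32] 13.23 [-0.2  0.2  0.1 -0.3 -1.7 -0.4 -2.2 -0.  -1.3  0.  -0.7 -0.2 -0.3  0.2
 -0.2 -0.7 -0.3 -0.8 -0.7 -0.2 -0.4  0.1 -0.3 -0.8 -0.4 -0.9 -0.8 -0.3
 -0.4 -0.9 -1.2 -0.8 -0.4 -0.9 -0.4 -5.1 -1.  -1.1 -0.6 -1.2 -0.7]
cap w4 [-3.47  0.86] 7.85 [ 0.   0.4 -0.3 -0.7 -0.7 -0.3  0.5 -0.   0.6  0.1  0.5  0.   0.3  0.8
 -0.1  0.4  0.3 -0.2  0.6  1.1  0.7  1.2  0.7  1.2  1.5  1.   1.2  0.7
  0.7  1.2  1.   1.5]
```

>>> drive_tool:
  moves:
    - [[0.0025, 0.0003, 0.005, 0, 0, 0, 255], [0, 0, 0.006, 0, 0, 0, 255], [0, 0, 0.003, 0, 0, 0, 255], [0, 0, 0.002, 0, 0, 0, 255], [0, 0, 0, 0, 0, 0, 255], [0, 0, 0, 0, 0, 0, 255]]

```text
clock: 7.65
position: [519.7, 117.3, 138.1]
ee_rot: [-0.41, 0.912, -0.0, -0.0]
contact_force: [-0.3, 0.2, -1.9]
gripper_width: 12.9
```

```bash
python3 - <<'E'
from h import *
st()
E
```

```text
t 7.65 p [519.7 117.3 138.1] yaw x -2.2957 zax [-3.e-04 -3.e-04 -1.e+00] F [-0.3  0.2 -1.9] T [ 0.02 -0.01  0.02] w 12.9 q [ 0.53  0.33 -0.36  0.   -0.88 -1.25]
```

The spigot foot is about 5 mm into the mouth with no force. Continuing gently.

>>> drive_tool:
  moves:
    - [[0, 0, 0.001, 0, 0, 0, 255], [0, 0, 0.001, 0, 0, 0, 255], [0, 0, 0.001, 0, 0, 0, 255], [0, 0, 0.001, 0, 0, 0, 255], [0, 0, 0, 0, 0, 0, 255], [0, 0, 0, 0, 0, 0, 255]]

```text
clock: 8.15
position: [519.7, 117.3, 134.3]
ee_rot: [-0.41, 0.912, -0.0, -0.0]
contact_force: [-0.4, 0.7, -1.3]
gripper_width: 12.7
```

```bash
python3 - <<'E'
from h import *
st()
E
```

```text
t 8.15 p [519.7 117.3 134.3] yaw x -2.2958 zax [-1.e-04 -1.e-04 -1.e+00] F [-0.4  0.7 -1.3] T [0.   0.04 0.06] w 12.7 q [ 0.53  0.33 -0.36  0.   -0.87 -1.25]
```

>>> drive_tool:
  moves:
    - [[0, 0, 0.001, 0, 0, 0, 255], [0, 0, 0.001, 0, 0, 0, 255], [0, 0, 0.001, 0, 0, 0, 255], [0, 0, 0, 0, 0, 0, 255], [0, 0, 0, 0, 0, 0, 255]]

```text
clock: 8.57
position: [519.7, 117.3, 131.2]
ee_rot: [-0.41, 0.912, -0.0, -0.0]
contact_force: [1.2, 0.3, -1.4]
gripper_width: 12.5
```

>>> drive_tool:
  moves:
    - [[0, 0, 0.001, 0, 0, 0, 255], [0, 0, 0.001, 0, 0, 0, 255], [0, 0, 0.001, 0, 0, 0, 255], [0, 0, 0, 0, 0, 0, 255], [0, 0, 0, 0, 0, 0, 255]]

```text
clock: 8.98
position: [519.9, 117.4, 128.5]
ee_rot: [-0.41, 0.912, -0.0, 0.0]
contact_force: [-0.5, -0.2, -0.9]
gripper_width: 12.8
```

```bash
python3 - <<'E'
from h import *
st()
E
```

```text
t 8.98 p [519.9 117.4 128.5] yaw x -2.2957 zax [ 3.e-04  1.e-04 -1.e+00] F [-0.5 -0.2 -0.9] T [0.01 0.08 0.04] w 12.8 q [ 0.53  0.34 -0.37  0.   -0.86 -1.25]
```

>>> drive_tool:
  moves:
    - [[0, 0, 0.0015, 0, 0, 0, 255], [0, 0, 0.0015, 0, 0, 0, 255], [0, 0, 0.0015, 0, 0, 0, 255], [0, 0, 0.0015, 0, 0, 0, 255], [0, 0, 0, 0, 0, 0, 255], [0, 0, 0, 0, 0, 0, 255]]

```text
clock: 9.48
position: [519.9, 117.4, 122.7]
ee_rot: [-0.411, 0.912, -0.0, 0.0]
contact_force: [-1.1, -0.2, 3.6]
gripper_width: 12.5
```

>>> drive_tool:
  moves:
    - [[0, 0, 0.001, 0, 0, 0, 255], [0, 0, 0.001, 0, 0, 0, 255], [0, 0, 0.001, 0, 0, 0, 255], [0, 0, 0, 0, 0, 0, 255], [0, 0, 0, 0, 0, 0, 255]]

```text
clock: 9.9
position: [520.0, 117.4, 119.8]
ee_rot: [-0.411, 0.912, -0.0, 0.0]
contact_force: [-1.7, 0.2, 6.7]
gripper_width: 12.8
```

```bash
python3 - <<'E'
from h import *
st()
E
```

```text
t 9.9 p [520.  117.4 119.8] yaw x -2.2955 zax [ 6.e-04  1.e-04 -1.e+00] F [-1.7  0.2  6.7] T [ 0.02  0.68 -0.01] w 12.8 q [ 0.53  0.35 -0.38  0.   -0.84 -1.25]
```

The force matches the spring (8.3 N at -23.8 mm). I press 1.2 mm further to clear the catch, then turn clockwise in small steps, offsetting for the cap axis being about (-3, 0.9) mm from the TCP.

>>> drive_tool:
  moves:
    - [[0, 0, 0.0007, 0, 0, 0, 255], [0, 0, 0.0005, 0, 0, 0, 255], [0, 0, 0, 0, 0, 0, 255], [5e-05, 0.00018, 0, 0, 0, 0.06, 255], [5e-05, 0.00018, 0, 0, 0, 0.06, 255], [0, 0, 0, 0, 0, 0, 255]]

```text
clock: 10.4
position: [520.3, 117.7, 119.1]
ee_rot: [-0.354, 0.935, -0.0, 0.001]
contact_force: [-1.0, -0.3, 7.0]
gripper_width: 12.9
```

```bash
python3 - <<'E'
from h import *
st()
E
```

```text
t 10.4 p [520.3 117.7 119.1] yaw x -2.4172 zax [ 2.4e-03  5.0e-04 -1.0e+00] F [-1.  -0.3  7. ] T [-0.07  0.34 -0.07] w 12.9 q [ 0.53  0.35 -0.38  0.   -0.84 -1.37]
```

>>> drive_tool:
  moves:
    - [[0, 0, 0.0007, 0, 0, 0, 255], [5e-05, 0.00018, 0, 0, 0, 0.06, 255], [5e-05, 0.00018, 0, 0, 0, 0.06, 255], [0, 0, 0, 0, 0, 0, 255]]

```text
clock: 10.73
position: [520.4, 118.1, 118.7]
ee_rot: [-0.298, 0.955, -0.0, 0.002]
contact_force: [-0.4, -0.2, 8.0]
gripper_width: 12.6
```

```bash
python3 - <<'E'
from h import *
st()
E
```

```text
t 10.73 p [520.4 118.1 118.7] yaw x -2.5371 zax [ 3.3e-03  7.0e-04 -1.0e+00] F [-0.4 -0.2  8. ] T [-0.1   0.15 -0.03] w 12.6 q [ 0.53  0.35 -0.38  0.   -0.83 -1.49]
```

>>> drive_tool:
  moves:
    - [[5e-05, 0.00018, 0, 0, 0, 0.06, 255], [5e-05, 0.00018, 0, 0, 0, 0.06, 255], [4e-05, 0.00012, 0, 0, 0, 0.04, 255], [0, 0, 0, 0, 0, 0, 255]]

```text
clock: 11.07
position: [520.3, 118.4, 118.8]
ee_rot: [-0.221, 0.975, -0.0, 0.002]
contact_force: [0.6, -0.7, 7.3]
gripper_width: 12.8
```

```bash
python3 - <<'E'
from h import *
st()
E
```

```text
t 11.07 p [520.3 118.4 118.8] yaw x -2.6963 zax [ 3.8e-03  8.0e-04 -1.0e+00] F [ 0.6 -0.7  7.3] T [-0.15 -0.01 -0.02] w 12.8 q [ 0.53  0.35 -0.38  0.   -0.83 -1.66]
```

>>> drive_tool:
  moves:
    - [[4e-05, 0.00012, 0, 0, 0, 0.04, 255], [4e-05, 0.00012, 0, 0, 0, 0.04, 255], [0, 0, 0, 0, 0, 0, 255]]

```text
clock: 11.32
position: [520.1, 118.6, 118.8]
ee_rot: [-0.182, 0.983, 0.0, 0.002]
contact_force: [0.7, -0.9, 7.5]
gripper_width: 12.9
```

```bash
python3 - <<'E'
from h import *
st()
E
```

```text
t 11.32 p [520.1 118.6 118.8] yaw x -2.7762 zax [ 3.9e-03  8.0e-04 -1.0e+00] F [ 0.7 -0.9  7.5] T [-0.2   0.02 -0.05] w 12.9 q [ 0.53  0.35 -0.38  0.   -0.83 -1.74]
```

>>> drive_tool:
  moves:
    - [[3e-05, 9e-05, 0, 0, 0, 0.03, 255], [3e-05, 9e-05, 0, 0, 0, 0.03, 255], [0, 0, 0, 0, 0, 0, 255]]

```text
clock: 11.57
position: [520.0, 118.8, 118.8]
ee_rot: [-0.152, 0.988, 0.0, 0.002]
contact_force: [0.8, -0.5, 7.3]
gripper_width: 12.5
```

```bash
python3 - <<'E'
from h import *
st()
E
```

```text
t 11.57 p [520.  118.8 118.8] yaw x -2.8358 zax [ 3.9e-03  8.0e-04 -1.0e+00] F [ 0.8 -0.5  7.3] T [-0.2  -0.01 -0.05] w 12.5 q [ 0.53  0.35 -0.38  0.   -0.83 -1.8 ]
```

>>> drive_tool:
  moves:
    - [[3e-05, 9e-05, 0, 0, 0, 0.03, 255], [3e-05, 9e-05, 0, 0, 0, 0.03, 255], [0, 0, 0, 0, 0, 0, 255]]

```text
clock: 11.82
position: [519.9, 118.9, 118.8]
ee_rot: [-0.123, 0.992, 0.0, 0.002]
contact_force: [-0.1, -0.4, 7.0]
gripper_width: 12.9
```

```bash
python3 - <<'E'
from h import *
st()
E
```

```text
t 11.82 p [519.9 118.9 118.8] yaw x -2.8958 zax [ 4.e-03  8.e-04 -1.e+00] F [-0.1 -0.4  7. ] T [-0.23 -0.   -0.02] w 12.9 q [ 0.53  0.35 -0.38  0.   -0.83 -1.86]
```

>>> drive_tool:
  moves:
    - [[3e-05, 9e-05, 0, 0, 0, 0.03, 255], [3e-05, 9e-05, 0, 0, 0, 0.03, 255], [0, 0, 0, 0, 0, 0, 255]]

```text
clock: 12.07
position: [519.9, 119.1, 118.8]
ee_rot: [-0.093, 0.996, 0.0, 0.002]
contact_force: [1.0, -0.7, 6.8]
gripper_width: 13.2
```

```bash
python3 - <<'E'
from h import *
st()
E
```

```text
t 12.07 p [519.9 119.1 118.8] yaw x -2.9558 zax [ 4.e-03  8.e-04 -1.e+00] F [ 1.  -0.7  6.8] T [-0.19  0.02 -0.01] w 13.2 q [ 0.53  0.35 -0.38  0.   -0.83 -1.92]
```

>>> drive_tool:
  moves:
    - [[3e-05, 9e-05, 0, 0, 0, 0.03, 255], [0, 0, 0, 0, 0, 0, 255]]

```text
clock: 12.23
position: [519.8, 119.1, 118.8]
ee_rot: [-0.078, 0.997, 0.0, 0.002]
contact_force: [0.8, -0.3, 7.7]
gripper_width: 12.9
```

```bash
python3 - <<'E'
from h import *
st()
E
```

```text
t 12.23 p [519.8 119.1 118.8] yaw x -2.9858 zax [ 4.e-03  8.e-04 -1.e+00] F [ 0.8 -0.3  7.7] T [-0.25 -0.01 -0.  ] w 12.9 q [ 0.53  0.35 -0.38  0.   -0.83 -1.95]
```

>>> drive_tool:
  moves:
    - [[2e-05, 6e-05, 0, 0, 0, 0.02, 255], [2e-05, 6e-05, 0, 0, 0, 0.02, 255], [0, 0, 0, 0, 0, 0, 255]]

```text
clock: 12.48
position: [519.8, 119.5, 118.8]
ee_rot: [-0.058, 0.998, 0.0, 0.002]
contact_force: [-0.0, 0.7, 6.9]
gripper_width: 12.8
```

```bash
python3 - <<'E'
from h import *
st()
E
```

```text
t 12.48 p [519.8 119.5 118.8] yaw x -3.0246 zax [ 0.0042  0.001  -1.    ] F [-0.   0.7  6.9] T [0.01 0.08 0.22] w 12.8 q [ 0.53  0.35 -0.38  0.   -0.83 -1.99]
```

The torque rises to 0.22 N m after a turn of 0.73 rad: this is the stop. Now I let it rise.

>>> drive_tool:
  moves:
    - [[0, 0, -0.001, 0, 0, 0, 255], [0, 0, -0.001, 0, 0, 0, 255], [0, 0, -0.001, 0, 0, 0, 255], [0, 0, 0, 0, 0, 0, 255]]

```text
clock: 12.82
position: [519.6, 119.5, 121.1]
ee_rot: [-0.058, 0.998, 0.001, 0.002]
contact_force: [3.5, 0.0, 3.6]
gripper_width: 13.0
```

```bash
python3 - <<'E'
from h import *
st()
E
```

```text
t 12.82 p [519.6 119.5 121.1] yaw x -3.025 zax [ 0.0036  0.0013 -1.    ] F [3.5 0.  3.6] T [ 0.14 -1.15  0.18] w 13.0 q [ 0.53  0.35 -0.38  0.   -0.84 -1.99]
```

>>> drive_tool:
  moves:
    - [[0, 0, -0.0005, 0, 0, 0, 255], [0, 0, -0.0005, 0, 0, 0, 255], [0, 0, 0, 0, 0, 0, 255]]

```text
clock: 13.07
position: [519.4, 119.5, 121.8]
ee_rot: [-0.058, 0.998, 0.001, 0.002]
contact_force: [5.5, 0.5, 1.9]
gripper_width: 12.8
```

```bash
python3 - <<'E'
from h import *
st()
E
```

```text
t 13.07 p [519.4 119.5 121.8] yaw x -3.0254 zax [ 0.003   0.0013 -1.    ] F [5.5 0.5 1.9] T [ 0.31 -1.52  0.17] w 12.8 q [ 0.53  0.35 -0.38  0.   -0.84 -1.99]
```

>>> drive_tool:
  moves:
    - [[0, 0, 0, 0, 0, 0, 210], [0, 0, 0, 0, 0, 0, 190], [0, 0, 0, 0, 0, 0, 150], [0, 0, 0, 0, 0, 0, 120], [0, 0, 0, 0, 0, 0, 100], [0, 0, 0, 0, 0, 0, 100]]

```text
clock: 13.57
position: [517.0, 118.4, 120.5]
ee_rot: [-0.058, 0.998, -0.0, -0.001]
contact_force: [0.1, 0.4, 0.5]
gripper_width: 51.8
```

>>> drive_tool:
  moves:
    - [[0, 0, -0.01, 0, 0, 0, 100], [0, 0, -0.02, 0, 0, 0, 100], [0, 0, -0.03, 0, 0, 0, 60], [-0.02, 0, -0.03, 0, 0, 0, 0], [-0.02, 0, -0.01, 0, 0, 0, 0], [0, 0, 0, 0, 0, 0, 0], [0, 0, 0, 0, 0, 0, 0]]

```text
clock: 14.15
position: [558.2, 123.6, 222.2]
ee_rot: [-0.057, 0.998, 0.0, 0.0]
contact_force: [-1.0, 0.5, -0.1]
gripper_width: 86.1
```

```bash
python3 - <<'E'
from h import *
st();p=camera_params("wrist");np.save("w5.npy",p["extrinsics"]);w=get_image("wrist");a=get_image("side");t=get_image("top");s,R_=st()
cv2.imwrite("pics/w5.png",w);cv2.imwrite("pics/s5.png",a);cv2.imwrite("pics/t5.png",t)
C=proj("wrist",[520,117,113],p);print(C)
x,y=np.clip(C.astype(int),[100,100],[540,300])
z=cv2.resize(a[170:250,312:392],(400,400),interpolation=cv2.INTER_CUBIC)
cv2.imwrite("pics/f5.png",np.hstack([z,cv2.resize(w[y-100:y+100,x-100:x+100],(400,400))]))
o=cv2.imread("pics/t1.png");d=cv2.absdiff(o,t).max(2)
for n,(u,v) in dict(caddy=(316,169),bottle=(204,171),knife=(428,185)).items(): print(n,d[v-35:v+35,u-25:u+25].max())
E
```

```text
t 14.15 p [558.2 123.6 222.2] yaw x -3.0266 zax [ 8.e-04  1.e-03 -1.e+00] F [-1.   0.5 -0.1] T [ 0.02  0.08 -0.01] w 86.1 q [ 0.5   0.31 -0.15 -0.   -1.11 -1.96]
t 14.3 p [556.6 123.1 220.5] yaw x -3.026 zax [-2.5e-03 -8.0e-04 -1.0e+00] F [ 0.2 -0.8  0.2] T [ 0.03 -0.01  0.02] w 85.1 q [ 0.5   0.31 -0.16 -0.   -1.11 -1.96]
[315.33839765 147.00835481]
caddy 36
bottle 147
knife 8
```

View pics/f5.png

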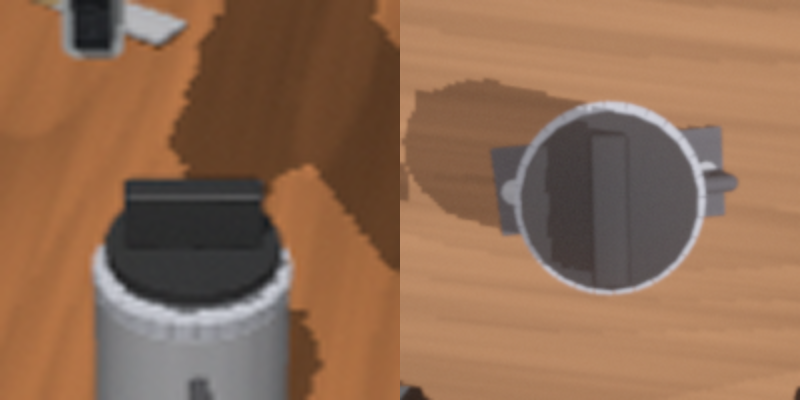

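The cap sits level in the mouth with its bar parallel to the tool, 0.73 rad from the slots. The bottle patch differs in the top view, probably because the arm or its shadow covers it, so I'll check with the side camera.

```bash
python3 - <<'E'
from h import *
o=cv2.imread("pics/s1.png");n=cv2.imread("pics/s5.png")
for k,(u,v) in dict(caddy=(285,212),bottle=(252,290),knife=(320,167)).items():
    A,B=[cv2.cvtColor(i[v-28:v+28,u-32:u+32],6) for i in(o,n)]
    print(k,"maxdiff",cv2.absdiff(A,B).max(),"shift",cv2.phaseCorrelate(A.astype(np.float32),B.astype(np.float32)))
# bar/ flange height by side camera: flange width rows
p=camera_params("wrist");p["extrinsics"]=np.load("w5.npy")
t=cv2.imread("pics/t5.png");cv2.imwrite("pics/t5z.png",cv2.resize(np.hstack([t[120:270,150:350],cv2.imread("pics/t1.png")[120:270,150:350]]),(800,300)))
E
```

```text
caddy maxdiff 8 shift ((-0.04735603369127972, 0.027618015973487786), 0.9937336513772607)
bottle maxdiff 10 shift ((-0.032280485841504, -0.024939083766387427), 0.9962242646763723)
knife maxdiff 196 shift ((-0.5526822334466885, -0.22931044050514515), 0.4277442472676436)
```

View pics/t5z.png

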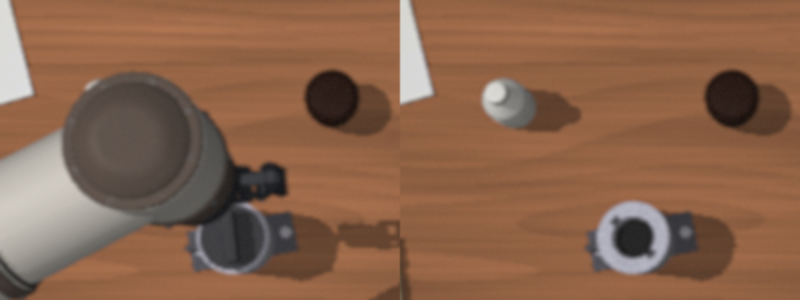

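```bash
python3 - <<'E'
from h import *
y=-3.026
for z in (134,139,146.5):
    for e in(-28,28):
        P=np.array([520.4+e*np.cos(y),117+e*np.sin(y),z]);d=7*np.array([np.sin(y),-np.cos(y),0]);print(z,proj("side",P+d).round(1),proj("side",P-d).round(1))
print("ring near edge pred",proj("side",[520,117+40,100]), "left/right",proj("side",[560,117,100]),proj("side",[480,117,100]))
E
```

```text
134 [337.4 210.7] [337.8 206.8]
134 [365.7 211.3] [365.7 207.4]
139 [337.4 208.6] [337.8 204.7]
139 [365.7 209.2] [365.7 205.3]
146.5 [337.4 205.5] [337.7 201.6]
146.5 [365.8 206. ] [365.8 202.2]
ring near edge pred [348.81773575 234.60163523] left/right [332.31510445 221.22676613] [371.34810273 224.73959406]
```

```bash
python3 -c "
from h import *
st();print(job_done())"
```

```text
t 14.3 p [556.6 123.1 220.5] yaw x -3.026 zax [-2.5e-03 -8.0e-04 -1.0e+00] F [ 0.2 -0.8  0.2] T [ 0.03 -0.01  0.02] w 85.1 q [ 0.5   0.31 -0.16 -0.   -1.11 -1.96]
the job is handed in; nothing more can be done
None
```

The canister is closed and the job is handed in at 14.3 s. The cap stayed locked after I let go, though I saw no verdict.

- **What I did:** I gripped the cap by its bar and lined its lugs up with the slots by camera. It went down with no contact until it met the spring. I pressed it to about -25 mm and turned it clockwise 0.73 rad, where the torque at the stop reached 0.22 N m. Then I let it rise, released it and backed the arm off. The highest readings I saw were about 8 N and 0.22 N m of twist.
- **Cap checks:** After release the cap sat level, with its bar 0.73 rad from the slot line. The side view puts the bar top at rows 206–209, against 205–209 predicted for the locked height. That check is good to about 2 mm.
- **Bystanders:** The caddy and bottle are unchanged in the side view. The knife is unchanged in the top view.
- **Checks that disagreed:** The arm hid the bottle in the last top view, and the knife's patch in the side view also differed, probably because the gripper was in front of it. For each I relied on the other camera.
- **Side load:** While the cap rose, a sideways force of about 5.5 N and a tilting moment of about 1.5 N m built up. One lug probably met the roof first. Both were gone once I let go.

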